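# Lay the meter down and shut its case

### The job

Put the test meter away by pushing only: with your fingertips tip the standing meter over so that it lies flat on its back in its case, screen up, and then push the open lid over until the case is fully shut. Do not grasp or lift anything, and leave the other things on the bench where they are.

Things in the scene. Friction and masses are not known exactly. Their poses are not given: they have to be found in the camera images.
- case: Black case, fixed, open on top, 300 mm long (its x), 190 wide (its y), rim 85 high, walls 6. Origin: centre of underside; x along its length away from the robot (turned a little), y towards the lid's hinge, z up. Foam floor 14 mm above the bench. A foam block (60 high) fills the 48 mm at the hinge-side wall; the rest is a bay, x -144 to 144, y -89 to 41 mm, where the meter stands and has room to lie.
- meter: Loose meter, 0.2-0.5 kg, slab 38 mm thick (its x), 68 wide (y), 140 long (z), standing in the bay near its robot-side end, top 154 mm above the bench. Origin: centre of its lower end; z to its upper end, x from face to back. Face (-x, towards the robot): screen in upper part, 40 mm round knob 10 mm proud, 60 mm above the lower end. Back flat. Falls over once its top is pushed about 40 mm.
- lid (a joint): Angle of the case's lid, rad: 0 fully shut, 1.57 straight up, larger leans outward; starts at 1.5 to 1.85. The hinge is stiff: the lid stays at any angle it is left at and takes about 1 to 6 N at its free edge to push shut.
- lid_hinge (a point): Middle of the hinge line, on the rim of the case's left (+y) long side, 85 mm above the bench; the line runs along the case's x. The lid is a flat tray 300 mm long, 190 mm from hinge to free edge, 30 mm thick. Shut, its flat outer face is up, 115 mm above the bench; open, that face looks left, away from the case.
- lid_edge (a point): Middle of the lid's free edge (the edge away from the hinge), on its outer face; 190 mm from the hinge along the lid and 30 mm out from the hinge plane.
- spool: Bystander: grey spool 56 mm in diameter, 36 mm high, standing on the bench left of the case. Origin: centre of its underside.
- driver: Bystander: screwdriver 170 mm long lying on the bench right of the case. Origin: underside, near its middle.
- jar: Bystander: small clear jar 48 mm in diameter, 60 mm high, on the bench left of the case, beyond the spool. Origin: centre of its underside.
Not all that is in view belongs to the job. There is more than one size of the meter; the one meant has the size given above.

How it is judged:
On the way, in this order (a step that is already met when the one before it is completed fails the run):
1. the meter has been tipped over and lies flat on its back in the case while the lid is still open (angle between meter's own x axis and vertical above 2.95 rad and z of meter in the frame of case below 0.045 m and x of meter in the frame of case between -0.145 and 0.145 m and y of meter in the frame of case between -0.09 and 0.09 m and value of joint lid above 0.5 rad), for 0.2 s.
2. the lid is pushed fully shut (value of joint lid below 0.03 rad), for 0.2 s.
At the end, for the whole second after the job is handed in: The meter lies at rest on its back on the floor of the case, screen up (within about 11 degrees of flat), and the lid is shut to within 0.03 rad (6 mm at its free edge) (angle between meter's own x axis and vertical above 2.95 rad and z of meter in the frame of case below 0.045 m and x of meter in the frame of case between -0.145 and 0.145 m and y of meter in the frame of case between -0.09 and 0.09 m and value of joint lid below 0.03 rad and linear speed of meter below 0.02 m/s); the robot touches nothing.
It fails at once if the meter is lifted (its lower end more than 30 mm higher than tipping takes it) (height (world z) of meter above 0.065 m).
It fails at once if the spool is moved by more than 20 mm (distance of spool from where it was at the start of the episode above 0.02 m).
It fails at once if the driver is moved by more than 20 mm (distance of driver from where it was at the start of the episode above 0.02 m).
It fails at once if the jar is moved by more than 20 mm (distance of jar from where it was at the start of the episode above 0.02 m).
It also fails if it takes over 48 s, if anything falls off the work surface, if the arm or the gripper's body presses on something with over 40 N, if the wrist force passes 120 N, or if a joint passes its speed limit or range.

### The arm

A 7-joint arm with a two-finger parallel gripper is mounted at the origin on the work surface. World frame = base frame: x ahead of the robot, y to its left, z up, the work surface at z = 0. Lengths are in m, angles in rad, forces in N, time in s.
With the tool pointing down it reaches from about 0.35 to 0.9 m from the base axis. Payload 7.2 kg.
Tool frame: the origin (TCP) lies at the very end of the fingers, on their centre line; the grasp point (between the pads) lies 19 mm behind it; z points along the fingers, y is the direction in which the jaws open and shut (so a half turn about z gives the same grasp; the last joint's range is limited). The gripper opens to 88 mm and grips with 3 to 60 N. Pads are 20 mm wide; open, the fingers measure 115 mm over their backs; the gripper's body (75 mm by 178 mm) begins 61 mm behind the grasp point.
Start: joints at [1.068, 0.411, -0.013, 1.596, 0.006, 1.134, -0.082], TCP at [0.263, -0.567, 0.223] pointing down, gripper open.
Joint ranges: [-2.95, 2.95], [-0.29, 1.99], [-1.47, 1.44], [0.14, 2.54], [-1.03, 4.17], [0.13, 1.85], [-2.86, 2.86]. Speed limits (rad/s): [2.39, 2.39, 3.01, 3.01, 3.14, 3.14, 3.14].

### API

Orientations are given as a rotation vector (axis times angle).
In Python, from plant import arm, vision gives the robot as it stands.
- The arm moves only by the tool drive_tool, never from a script. Its argument "targets" is a list of rows, each an object with "travel": the shift along the tool's x, y, z in cm, a list of three; "roll": the turn about the tool's z in degrees. In form: [{"travel": [x, y, z], "roll": roll}, ...]. A call has exactly 8 rows; each row shifts and turns the pose as measured when the row begins, along the tool's axes as they then stand; what a row does not reach is not made up. A row lasts 1/12 s, in which the tool goes at most 41.7 mm and 7.16 degrees, less where a joint would pass 70% of its speed; a pose out of reach is approached as far as the arm can. A call is refused whole if a number of a shift passes 4.17 or a number of a turn 7.16, either way. A call with a gripper value outside its range is refused whole. "gripper" is the finger opening in cm, from 0 to 8.78, set as the call begins (left out, the last holds). The fingers move at their own pace and stop on an object; "newtons" is the grip in N (left out, the last holds). Time passes only in rows, so rows that do not move let the fingers close, or fill a call up. It gives the time, the measured TCP pose, the force and the opening at its end, in the units of the state.
- arm.read_state(): the state, without advancing time (a new reading comes with each control period).
- vision.capture(name): name is "side" or "top"; returns a dict with "color" (420x560x3 uint8, blue, green, red), "mtx" (3x3 intrinsics, pixels), "k1" (the pictures are not rectified: a ray, as slopes to the right and down, at radius r is drawn at 1 + k1 r^2 times it, then the intrinsics apply), "pose" (4x4, takes a point from camera to world coordinates). Camera axes: x right, y up, looking along -z (the intrinsics and any distortion apply to the point x, -y, -z); pixel columns grow to the right and rows downward; lengths in m; the calibration is good to about 2 mm. A picture is of the moment at which its call begins. There is no depth.
- arm.hand_in(): hands the job in, once; it reports no verdict.
The state is a dict: "t": time; "joint_pos": joint angles; "joint_velocities": joint speeds; "joint_torque": joint torques, N m; "position": TCP position; "tool_rot": TCP orientation; "ft_force": force on the tool from outside, world axes, zero at the start; "torque": the same for the moment, N m; "gripper_width": finger opening in m.
Only numpy, scipy, OpenCV 4.12 (cv2) and the standard library are available. Lean on these libraries where they do the work, as an engineer would, in place of code of your own. Each camera call takes 0.05 s, during which the arm holds its last target. There are 200 camera calls.

## Working session

There is one attempt and no reset: what is moved stays moved. The work goes in short steps, Python scripts to look and compute and a tool call to move; the robot and the scene stay as the last step left them, time stands still between calls to the robot, and variables do not carry over. Pictures are saved under pics/ and viewed, about 8 in all and at most 12, crops included, and the job is handed in when it is done.

Besides the shell and the picture viewer there is one more tool, called after ">>>" as name(argument=value, ...) on one line, values as JSON. drive_tool: Moves the arm, as the interface text tells. Its arguments: {"type":"object","properties":{"targets":{"type":"array"},"gripper":{"type":"number"},"newtons":{"type":"number"}},"required":["targets"]}

```bash
mkdir -p pics; ls
cat > h.py <<'E'
from plant import arm, vision
import numpy as np, cv2
def snap(n,f):
    c=vision.capture(n); cv2.imwrite(f'pics/{f}.png',c['color']); np.savez(f'pics/{f}.npz',**c); return c
def proj(c,P):
    P=np.atleast_2d(P); T=np.linalg.inv(c['pose']); q=P@T[:3,:3].T+T[:3,3]
    x=np.c_[q[:,0],-q[:,1]]/-q[:,2:]; r2=(x**2).sum(1,keepdims=True); x=x*(1+float(c['k1'])*r2)
    return x@c['mtx'][:2,:2].T+c['mtx'][:2,2]
def unproj(c,uv,z):
    d=np.array([float(c['k1']),0,0,0,0.])
    s=cv2.undistortPoints(np.array(uv,float).reshape(-1,1,2),c['mtx'],d)[:,0]
    D=np.c_[s[:,0],-s[:,1],-np.ones(len(s))]@c['pose'][:3,:3].T; o=c['pose'][:3,3]
    return o+D*((np.asarray(z)-o[2])/D[:,2])[:,None]
E
python3 - <<'E'
from h import *
for n in('top','side'):
    c=snap(n,n+'0'); print(n,c['pose'].round(3).tolist(),c['mtx'].tolist(),c['k1'])
s=arm.read_state(); print(s)
E
```

```text
pics
top [[-0.019, 0.995, -0.094, 0.431], [-1.0, -0.02, -0.005, 0.073], [-0.006, 0.094, 0.996, 1.202], [0.0, 0.0, 0.0, 1.0]] [[414.9101890149222, 0.0, 276.46258401305414], [0.0, 414.9101890149222, 207.71486103555475], [0.0, 0.0, 1.0]] -0.0028423878662784874
side [[-0.521, 0.559, -0.646, -0.116], [-0.854, -0.328, 0.404, 0.474], [0.014, 0.762, 0.648, 0.763], [0.0, 0.0, 0.0, 1.0]] [[423.7983576203145, 0.0, 277.52847843951577], [0.0, 423.7983576203145, 206.40433570289065], [0.0, 0.0, 1.0]] -0.07090008510405636
{'t': 0.1, 'joint_pos': array([ 1.06779809,  0.41182239, -0.01271552,  1.59693069,  0.00562239,
        1.13425229, -0.08215886]), 'joint_velocities': array([ 1.31853878e-04, -1.12374280e-03,  5.11260822e-05, -1.30566530e-03,
       -6.79973645e-04, -2.06609986e-04,  1.41129761e-04]), 'joint_torque': array([ 2.49719575e-03, -5.89090598e+01,  6.43554144e-01, -2.91708344e+01,
       -5.38040965e-02,  1.44104403e-02,  1.03947448e-04]), 'position': array([ 0.26305044, -0.56647863,  0.22190373]), 'tool_rot': array([-3.06633451e+00, -6.77448067e-01,  6.41366122e-04]), 'ft_force': array([0.62527996, 0.61511347, 0.08399805]), 'torque': array([-0.04314432, -0.04114402, -0.01101998]), 'gripper_width': 0.0879916012105993}
```

View pics/top0.png

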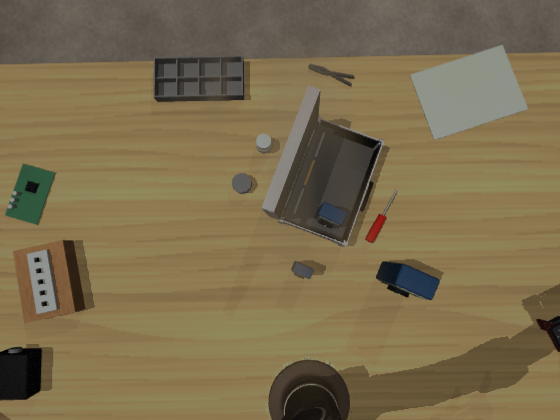

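View pics/side0.png

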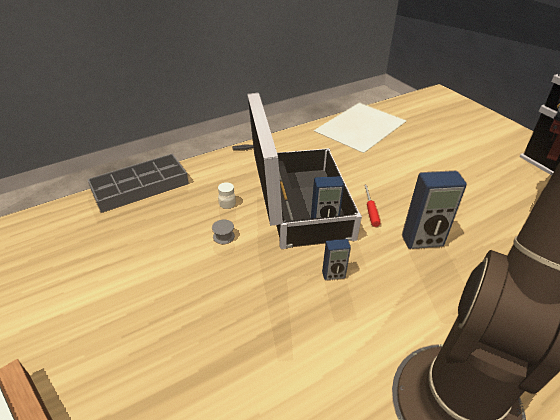

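The top view shows the case at about (330,185), with the meter at (331,213) and the lid rising at the left, free edge (318,92)-(270,214). The spool is at (242,183), the jar (264,143) and the driver (380,217). A small and a large decoy meter stand at (303,270) and (408,280). Next I'll enlarge both views.

Run:
```python
import cv2
a=cv2.imread('pics/top0.png')[80:255,255:400]; b=cv2.imread('pics/side0.png')[85:255,235:375]
cv2.imwrite('pics/ca.png',cv2.resize(a,None,fx=3.4,fy=3.4,interpolation=cv2.INTER_CUBIC)) 
cv2.imwrite('pics/cb.png',cv2.resize(b,None,fx=3.5,fy=3.5,interpolation=cv2.INTER_CUBIC))
```

```text
(no output)
```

View pics/ca.png

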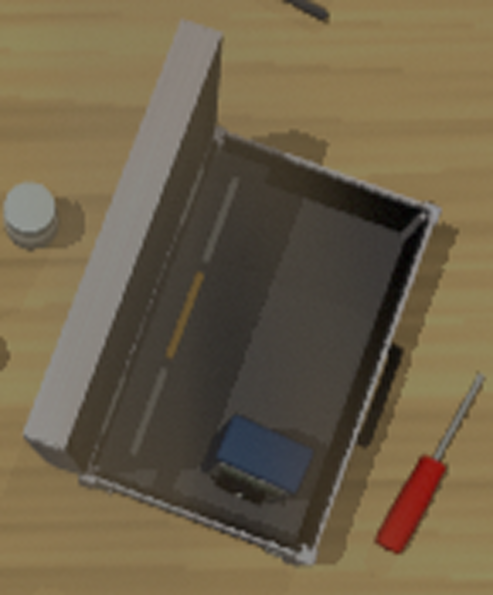

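View pics/cb.png

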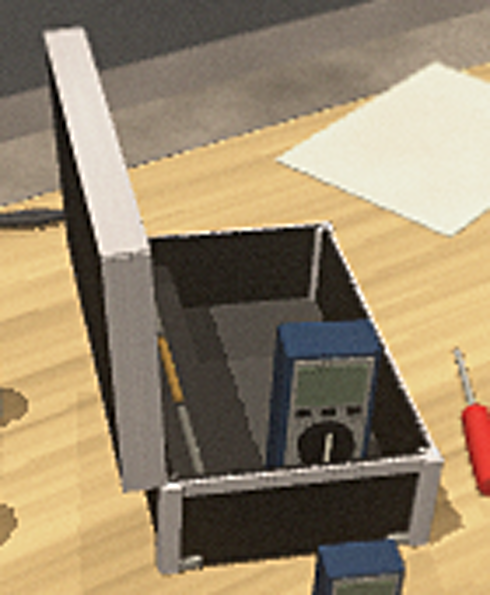

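```bash
cat > fit.py <<'E'
from h import *
from scipy.optimize import least_squares
T=dict(np.load('pics/top0.npz'));S=dict(np.load('pics/side0.npz'))
tp=lambda L:np.array(L)/3.4+[255,80]-.35
sp=lambda L:np.array(L)/3.5+[235,85]-.35
def cp(p,L):
    L=np.array(L,float);c,s=np.cos(p[2]),np.sin(p[2]);return np.c_[p[0]+c*L[:,0]-s*L[:,1],p[1]+s*L[:,0]+c*L[:,1],L[:,2]]
rim=[[-.15,-.095,.085],[.15,-.095,.085],[-.15,.095,.085],[.15,.095,.085]]
def lidp(a):  # outer/inner free edge, near/far
    P=[]
    for n in(.03,0):
        for x in(-.15,.15): P.append([x,.095-.19*np.cos(a)+n*np.sin(a),.085+.19*np.sin(a)+n*np.cos(a)])
    return P
met=[[-.019,.034,.154],[-.019,-.034,.154],[.019,-.034,.154],[.019,.034,.154]]
zt=tp([[312,560],[437,208],[83,483],[220,133]]); zs=sp([[437,457],[325,228]])
lt=tp([[27,437],[183,25],[68,455],[220,38]]); ls=sp([[105,250],[45,33],[148,250],[83,28]])
f=lambda p:np.r_[(proj(T,cp(p,rim))-zt).ravel(),(proj(S,cp(p,rim[:2]))-zs).ravel(),(proj(T,cp(p,lidp(p[3])))-lt).ravel(),(proj(S,cp(p,lidp(p[3])))-ls).ravel()]
r=least_squares(f,[.65,0,-.3,1.6],loss='soft_l1');p=r.x;print('case',p.round(4),f(p).round(1))
mt=tp([[217,465],[292,495],[313,445],[237,415]]); ms=sp([[283,362],[375,358]])
g=lambda q:np.r_[(proj(T,cp(q,met))-mt).ravel(),(proj(S,cp(q,met[:2]))-ms).ravel()]
m=least_squares(g,[.6,-.05,-.3],loss='soft_l1').x;print('meter',m.round(4),g(m).round(1))
c,s=np.cos(p[2]),np.sin(p[2]);d=m[:2]-p[:2];print('meter in case',c*d[0]+s*d[1],-s*d[0]+c*d[1],m[2]-p[2])
print('lid',cp(p,lidp(p[3])).round(3).tolist()); print('met top',cp(m,met).round(3).tolist())
E
python3 fit.py
```

```text
case [ 0.6073 -0.0735 -0.3762  1.6401] [-0.3  0.4 -0.5  1.   0.6 -1.7 -1.8 -0.5  0.4 -1.   0.4 -1.8 -0.8 -0.2
 -1.  -0.  -0.4 -1.   0.4  0.2  0.1  1.7  0.2  0.2  2.  -0.3  0.7  0.1]
meter [ 0.512  -0.0608 -0.4006] [-2.5 -0.9  0.6  0.3 -0.2  1.1 -2.9 -0.   0.3 -1.9  1.9 -2.9]
meter in case -0.09328490463894581 -0.023230970743808164 -0.024355766912434462
lid [[0.518, 0.11, 0.272], [0.797, -0.0, 0.272], [0.507, 0.082, 0.275], [0.787, -0.028, 0.275]]
met top [[0.508, -0.022, 0.154], [0.481, -0.085, 0.154], [0.516, -0.1, 0.154], [0.543, -0.037, 0.154]]
```

Both views agree to about 2 px. Case (0.607, -0.074), yaw -0.376, lid at about 1.64 rad. The meter is at case (-0.093, -0.023). First move: rise, close the fingers, roll so tool y lies along case x.

```bash
cat > to.py <<'E'
import sys
from h import *
from scipy.spatial.transform import Rotation as R
C=np.array([.6073,-.0735]);A=-.3762;M=np.array([[np.cos(A),-np.sin(A)],[np.sin(A),np.cos(A)]])
s=arm.read_state();p=s['position'];r=R.from_rotvec(s['tool_rot']).as_matrix()
c=M.T@(p[:2]-C)
print('t',round(s['t'],2),'case',c.round(4),'z',p[2].round(4),'tooly yaw err deg',np.degrees((np.arctan2(r[1,1],r[0,1])-A)).round(1),'tilt',r[:,2].round(3),'F case',(M.T@s['ft_force'][:2]).round(1),s['ft_force'][2].round(1),'q',s['joint_pos'].round(2),'w',s['gripper_width'].round(3))
if len(sys.argv)>3:
    g=np.array([float(v) for v in sys.argv[1:4]]); w=np.r_[C+M@g[:2],g[2]]
    print('world',w.round(3),'travel cm',(r.T@(w-p)*100).round(2))
E
echo
```

```text
(no output)
```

>>> drive_tool(targets=[{"travel": [0,0,-2],"roll": -5.5},{"travel": [0,0,-2],"roll": -5.5},{"travel": [0,0,-2],"roll": -5.5},{"travel": [0,0,-2],"roll": -5.5},{"travel": [0,0,-2],"roll": -5.5},{"travel": [0,0,-2],"roll": -5.5},{"travel": [0,0,-2],"roll": -5.5},{"travel": [0,0,-2],"roll": -5.5}], gripper=0, newtons=10)

```text
t: 0.77
position: [0.2615, -0.5632, 0.3786]
tool_rot: [-2.544, -1.808, -0.003]
ft_force: [0.4, 0.6, -1.3]
gripper_width: 0.0378
```

```bash
python3 to.py -0.2 -0.023 0.30
```

```text
Traceback (most recent call last):
  File "to.py", line 7, in <module>
    print('t',round(s['t'],2),'case',c.round(4),'z',p[2].round(4),'tooly yaw err deg',np.degrees((np.arctan2(r[1,1],r[0,1])-A)).round(1),'tilt',r[:,2].round(3),'F case',(M.T@s['ft_force'][:2]).round(1),s['ft_force'][2].round(1),'q',s['joint_pos'].round(2),'w',s['gripper_width'].round(3))
                                                                                                                                                                                                                                                                    ^^^^^^^^^^^^^^^^^^^^^^^^
AttributeError: 'float' object has no attribute 'round'
```

```bash
sed -i "s/s\['gripper_width'\].round(3)/round(s['gripper_width'],3)/" to.py; python3 to.py -0.2 -0.023 0.30
```

```text
t 0.77 case [-0.1417 -0.5825] z 0.3786 tooly yaw err deg 2.4 tilt [-0.01   0.018 -1.   ] F case [0.2 0.7] -1.3 q [ 1.16  0.34 -0.15  1.34  0.05  1.49  0.68] w 0.038
world [ 0.413 -0.021  0.3  ] travel cm [56.03 -3.4   8.67]
```

>>> drive_tool(targets=[{"travel": [3.5,-0.2,0],"roll": 0.3},{"travel": [3.5,-0.2,0],"roll": 0.3},{"travel": [3.5,-0.2,0],"roll": 0.3},{"travel": [3.5,-0.2,0],"roll": 0.3},{"travel": [3.5,-0.2,0],"roll": 0.3},{"travel": [3.5,-0.2,0],"roll": 0.3},{"travel": [3.5,-0.2,0],"roll": 0.3},{"travel": [3.5,-0.2,0],"roll": 0.3}])

```text
t: 1.43
position: [0.3405, -0.2919, 0.3817]
tool_rot: [-2.589, -1.746, 0.004]
ft_force: [0.6, 0.0, 0.8]
gripper_width: 0.0004
```

```bash
python3 to.py -0.2 -0.023 0.30
```

```text
t 1.43 case [-0.1679 -0.3011] z 0.3817 tooly yaw err deg -0.5 tilt [-0.013  0.014 -1.   ] F case [0.5 0.2] 0.8 q [ 0.92  0.03 -0.32  1.71  0.01  1.42  0.21] w 0.0
world [ 0.413 -0.021  0.3  ] travel cm [27.71 -3.3   8.45]
```

>>> drive_tool(targets=[{"travel": [3.5,0,0.5],"roll": 0},{"travel": [3.5,0,0.5],"roll": 0},{"travel": [3.5,0,0.5],"roll": 0},{"travel": [3.5,0,0.5],"roll": 0},{"travel": [3.5,0,1],"roll": 0},{"travel": [3.5,0,1],"roll": 0},{"travel": [3.5,0,1],"roll": 0},{"travel": [2,0,1],"roll": 0}])

```text
t: 2.1
position: [0.4409, -0.0295, 0.3231]
tool_rot: [-2.593, -1.749, 0.002]
ft_force: [0.3, -0.7, 0.1]
gripper_width: 0.0008
```

```bash
python3 to.py -0.165 -0.023 0.135
```

```text
t 2.1 case [-0.1709 -0.0202] z 0.3231 tooly yaw err deg -0.4 tilt [-0.009  0.01  -1.   ] F case [ 0.5 -0.6] 0.1 q [ 0.59  0.06 -0.65  1.82  0.03  1.28 -0.45] w 0.001
world [ 0.445 -0.034  0.135] travel cm [-0.4   0.82 18.8 ]
```

>>> drive_tool(targets=[{"travel": [0,0,2.5],"roll": 0},{"travel": [0,0,2.5],"roll": 0},{"travel": [0,0,2.5],"roll": 0},{"travel": [0,0,2.5],"roll": 0},{"travel": [0,0,2.5],"roll": 0},{"travel": [0,0,2.5],"roll": 0},{"travel": [0,0,2.2],"roll": 0},{"travel": [0,0,1],"roll": 0}])

```text
t: 2.77
position: [0.4397, -0.0188, 0.1332]
tool_rot: [-2.581, -1.766, -0.003]
ft_force: [-0.4, -0.3, 0.2]
gripper_width: 0.0009
```

```bash
python3 to.py -0.165 -0.023 0.135; python3 -c "
from h import *
a=snap('side','s1')['color'][100:260,220:390];cv2.imwrite('pics/s1c.png',cv2.resize(a,None,fx=3,fy=3))"
```

```text
t 2.77 case [-0.176  -0.0107] z 0.1332 tooly yaw err deg 0.3 tilt [-0.007  0.012 -1.   ] F case [-0.2 -0.4] 0.2 q [ 0.5   0.28 -0.64  2.09  0.2   0.84 -0.63] w 0.001
world [ 0.445 -0.034  0.135] travel cm [-1.24  1.09 -0.2 ]
```

View pics/s1c.png

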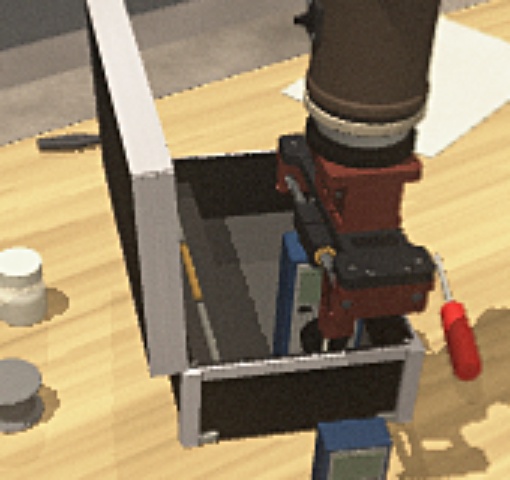

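The fingertips stand in front of the meter face, above the rim, at crop pixel (330,345). The lid, jar and spool are clear. Now I'll push forward.

>>> drive_tool(targets=[{"travel": [-0.8,0.8,0],"roll": 0},{"travel": [-0.6,0.8,0],"roll": 0},{"travel": [0,0.9,0],"roll": 0},{"travel": [0,0.9,0],"roll": 0},{"travel": [0,0.9,0],"roll": 0},{"travel": [0,0.9,0],"roll": 0},{"travel": [0,0.9,0],"roll": 0},{"travel": [0,0.9,0],"roll": 0}])

```text
t: 3.48
position: [0.5062, -0.0626, 0.1344]
tool_rot: [-2.584, -1.765, -0.003]
ft_force: [1.1, 1.0, 0.1]
gripper_width: 0.0003
```

```bash
python3 to.py -0.075 -0.023 0.135
```

```text
t 3.48 case [-0.098 -0.027] z 0.1344 tooly yaw err deg 0.2 tilt [-0.005  0.011 -1.   ] F case [0.6 1.3] 0.1 q [ 0.51  0.39 -0.59  1.93  0.25  0.9  -0.58] w 0.0
world [ 0.529 -0.067  0.135] travel cm [ 0.39  2.3  -0.08]
```

>>> drive_tool(targets=[{"travel": [0,0.8,0],"roll": 0},{"travel": [0,0.8,0],"roll": 0},{"travel": [0,0.8,0],"roll": 0},{"travel": [0,0.6,0],"roll": 0},{"travel": [0,0,0],"roll": 0},{"travel": [0,0,0],"roll": 0},{"travel": [0,0,0],"roll": 0},{"travel": [0,0,0],"roll": 0}])

```text
t: 4.15
position: [0.5394, -0.0747, 0.1335]
tool_rot: [-2.584, -1.765, -0.004]
ft_force: [0.2, 0.4, -0.0]
gripper_width: 0.0007
```

```bash
python3 to.py -0.075 -0.023 0.135;  python3 -c "
from h import *
a=snap('side','s2')['color'][100:260,220:390];cv2.imwrite('pics/s2c.png',cv2.resize(a,None,fx=3,fy=3))"
```

```text
t 4.15 case [-0.0627 -0.0261] z 0.1335 tooly yaw err deg 0.2 tilt [-0.005  0.012 -1.   ] F case [0.1 0.5] -0.0 q [ 0.5   0.44 -0.57  1.86  0.27  0.93 -0.57] w 0.001
world [ 0.529 -0.067  0.135] travel cm [ 0.31 -1.23 -0.13]
```

View pics/s2c.png

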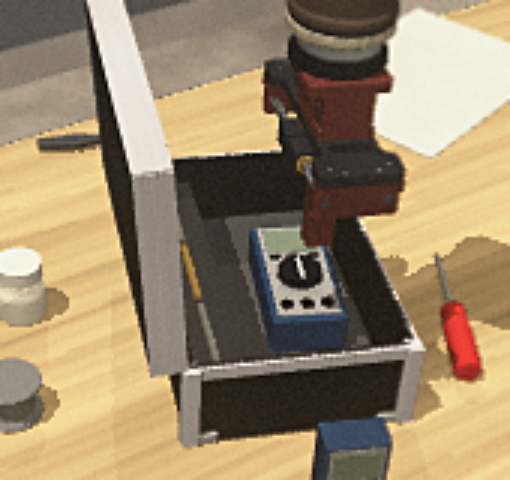

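The meter lies flat on its back, screen up, in the bay, at crop (298,285). The lid is still open. Now I'll rise and cross over the lid to its outer side.

>>> drive_tool(targets=[{"travel": [0,0,-3],"roll": 0},{"travel": [0,0,-3],"roll": 0},{"travel": [0,0,-3],"roll": 0},{"travel": [0,0,-3],"roll": 0},{"travel": [0,0,-3],"roll": 0},{"travel": [0,0.3,-3],"roll": 0},{"travel": [0.5,0.5,-3],"roll": 0},{"travel": [1,0.5,-2.5],"roll": 0}])

```text
t: 4.87
position: [0.5512, -0.0686, 0.3732]
tool_rot: [-2.577, -1.761, 0.014]
ft_force: [-0.3, 0.7, 0.3]
gripper_width: 0.0004
```

```bash
python3 to.py -0.02 0.215 0.36
```

```text
t 4.87 case [-0.054 -0.016] z 0.3732 tooly yaw err deg 0.3 tilt [-0.019  0.012 -1.   ] F case [-0.5  0.6] 0.3 q [ 0.53  0.27 -0.62  1.49  0.15  1.45 -0.47] w 0.0
world [0.668 0.134 0.36 ] travel cm [23.08  3.53  1.34]
```

>>> drive_tool(targets=[{"travel": [3,0.4,0],"roll": 0},{"travel": [3,0.5,0],"roll": 0},{"travel": [3,0.5,0],"roll": 0},{"travel": [3,0.5,0],"roll": 0},{"travel": [3,0.5,0],"roll": 0},{"travel": [3,0.5,0],"roll": 0},{"travel": [3,0.5,0],"roll": 0},{"travel": [2.5,0.2,0],"roll": 0}])

```text
t: 5.53
position: [0.676, 0.1389, 0.3837]
tool_rot: [-2.6, -1.751, 0.002]
ft_force: [0.5, 0.5, -1.4]
gripper_width: 0.0006
```

```bash
python3 to.py -0.02 0.21 0.245
```

```text
t 5.53 case [-0.0141  0.2227] z 0.3837 tooly yaw err deg -0.5 tilt [-0.005  0.005 -1.   ] F case [0.3 0.6] -1.4 q [ 0.09  0.53 -0.63  1.12  0.3   1.58 -0.86] w 0.001
world [0.666 0.129 0.245] travel cm [-1.31 -0.49 13.87]
```

>>> drive_tool(targets=[{"travel": [0,0,1.8],"roll": 0},{"travel": [0,0,1.8],"roll": 0},{"travel": [0,0,1.8],"roll": 0},{"travel": [0,0,1.8],"roll": 0},{"travel": [0,0,1.8],"roll": 0},{"travel": [0,0,1.8],"roll": 0},{"travel": [0,0,1.8],"roll": 0},{"travel": [0,0,1],"roll": 0}])

```text
t: 6.2
position: [0.6734, 0.1529, 0.2427]
tool_rot: [-2.583, -1.769, -0.003]
ft_force: [-0.6, -0.8, -0.6]
gripper_width: 0.0007
```

```bash
python3 to.py -0.02 0.14 0.245
```

```text
t 6.2 case [-0.0217  0.2348] z 0.2427 tooly yaw err deg 0.4 tilt [-0.004  0.01  -1.   ] F case [-0.2 -1. ] -0.6 q [ 0.1   0.59 -0.63  1.36  0.34  1.3  -0.91] w 0.001
world [0.64  0.064 0.245] travel cm [-9.48  0.11 -0.3 ]
```

>>> drive_tool(targets=[{"travel": [-2,0,0],"roll": 0},{"travel": [-2,0,0],"roll": 0},{"travel": [-1.5,0,0],"roll": 0},{"travel": [-1.5,0,0],"roll": 0},{"travel": [-1.2,0,-0.1],"roll": 0},{"travel": [-1.2,0,-0.1],"roll": 0},{"travel": [-1.2,0,-0.1],"roll": 0},{"travel": [-1.2,0,-0.1],"roll": 0}])

```text
t: 6.87
position: [0.6272, 0.0461, 0.2441]
tool_rot: [-2.569, -1.779, -0.007]
ft_force: [1.6, 3.4, -3.6]
gripper_width: 0.0002
```

```bash
python3 to.py -0.02 0.026 0.233
```

```text
t 6.87 case [-0.0254  0.1185] z 0.2441 tooly yaw err deg 1.0 tilt [-0.006  0.017 -1.   ] F case [0.2 3.8] -3.6 q [ 0.31  0.48 -0.65  1.52  0.28  1.24 -0.74] w 0.0
world [ 0.598 -0.042  0.233] travel cm [-9.27  0.4   0.98]
```

>>> drive_tool(targets=[{"travel": [-1.2,0,-0.1],"roll": 0},{"travel": [-1.2,0,-0.1],"roll": 0},{"travel": [-1.2,0,0],"roll": 0},{"travel": [-1.2,0,0.1],"roll": 0},{"travel": [-1.2,0,0.3],"roll": 0},{"travel": [-1.2,0,0.4],"roll": 0},{"travel": [-1.2,0,0.4],"roll": 0},{"travel": [-1.2,0,0.5],"roll": 0}])

```text
t: 7.53
position: [0.5896, -0.0507, 0.2273]
tool_rot: [-2.566, -1.781, -0.01]
ft_force: [1.1, 2.1, 0.0]
gripper_width: 0.0004
```

```bash
python3 to.py -0.02 -0.014 0.203
```

```text
t 7.53 case [-0.0248  0.0147] z 0.2273 tooly yaw err deg 1.1 tilt [-0.005  0.019 -1.   ] F case [0.3 2.4] 0.0 q [ 0.49  0.43 -0.64  1.64  0.26  1.17 -0.57] w 0.0
world [ 0.584 -0.079  0.203] travel cm [-2.91  0.45  2.38]
```

>>> drive_tool(targets=[{"travel": [-1,0,0.6],"roll": 0},{"travel": [-0.9,0,0.7],"roll": 0},{"travel": [-0.9,0,0.8],"roll": 0},{"travel": [-0.8,0,0.8],"roll": 0},{"travel": [-0.7,0,0.9],"roll": 0},{"travel": [-0.6,0,0.9],"roll": 0},{"travel": [-0.5,0,0.9],"roll": 0},{"travel": [-0.4,0,0.9],"roll": 0}])

```text
t: 8.2
position: [0.565, -0.1146, 0.1542]
tool_rot: [-2.571, -1.777, -0.004]
ft_force: [0.5, 0.7, 1.6]
gripper_width: 0.0002
```

```bash
python3 to.py -0.02 -0.06 0.115
```

```text
t 8.2 case [-0.0243 -0.0538] z 0.1542 tooly yaw err deg 0.9 tilt [-0.007  0.015 -1.   ] F case [0.2 0.8] 1.6 q [ 0.58  0.48 -0.61  1.75  0.3   1.02 -0.5 ] w 0.0
world [ 0.567 -0.122  0.115] travel cm [-0.68  0.46  3.91]
```

>>> drive_tool(targets=[{"travel": [-0.2,0,0.7],"roll": 0},{"travel": [-0.2,0,0.6],"roll": 0},{"travel": [-0.2,0,0.6],"roll": 0},{"travel": [0,0,0.6],"roll": 0},{"travel": [0,0,0.5],"roll": 0},{"travel": [0,0,0.4],"roll": 0},{"travel": [0,0,0.3],"roll": 0},{"travel": [0,0,0.2],"roll": 0}])

```text
t: 8.87
position: [0.5613, -0.1229, 0.1153]
tool_rot: [-2.575, -1.777, 0.005]
ft_force: [-6.9, 0.1, 16.6]
gripper_width: 0.0005
```

```bash
python3 to.py -0.02 -0.06 0.115
```

```text
t 8.87 case [-0.0246 -0.0628] z 0.1153 tooly yaw err deg 0.8 tilt [-0.01   0.009 -1.   ] F case [-6.4 -2.5] 16.6 q [ 0.57  0.52 -0.59  1.79  0.33  0.94 -0.52] w 0.001
world [ 0.567 -0.122  0.115] travel cm [0.28 0.47 0.02]
```

The force rose to 17 N with the tip at z = 0.115, the shut height. I'll hold briefly, then lift clear.

>>> drive_tool(targets=[{"travel": [0,0,0.2],"roll": 0},{"travel": [0,0,0.2],"roll": 0},{"travel": [0,0,0.2],"roll": 0},{"travel": [0,0,0.1],"roll": 0},{"travel": [0,0,-0.5],"roll": 0},{"travel": [0,0,-2],"roll": 0},{"travel": [0,0,-3],"roll": 0},{"travel": [0,0,-3],"roll": 0}])

```text
t: 9.53
position: [0.5581, -0.1212, 0.1972]
tool_rot: [-2.57, -1.78, 0.021]
ft_force: [0.6, 0.4, 0.4]
gripper_width: 0.0007
```

>>> drive_tool(targets=[{"travel": [0,-1.5,-3],"roll": 0},{"travel": [0,-1.5,-3],"roll": 0},{"travel": [0,-1.5,-2],"roll": 0},{"travel": [0,-1,-1],"roll": 0},{"travel": [0,0,0],"roll": 0},{"travel": [0,0,0],"roll": 0},{"travel": [0,0,0],"roll": 0},{"travel": [0,0,0],"roll": 0}])

```text
t: 10.2
position: [0.5099, -0.0991, 0.2973]
tool_rot: [-2.571, -1.788, 0.01]
ft_force: [0.3, -0.1, 0.3]
gripper_width: 0.0002
```

```bash
python3 to.py; python3 -c "
from h import *
a=snap('side','s3')['color'][90:270,190:400];b=snap('top','t3')['color'][80:260,220:410]
cv2.imwrite('pics/f.png',np.hstack([cv2.resize(a,(400,343)),cv2.resize(b,(362,343))]))"
```

```text
t 10.2 case [-0.0812 -0.0596] z 0.2973 tooly yaw err deg 1.2 tilt [-0.011  0.005 -1.   ] F case [0.4 0. ] 0.3 q [ 0.66  0.25 -0.67  1.7   0.15  1.26 -0.4 ] w 0.0
```

View pics/f.png

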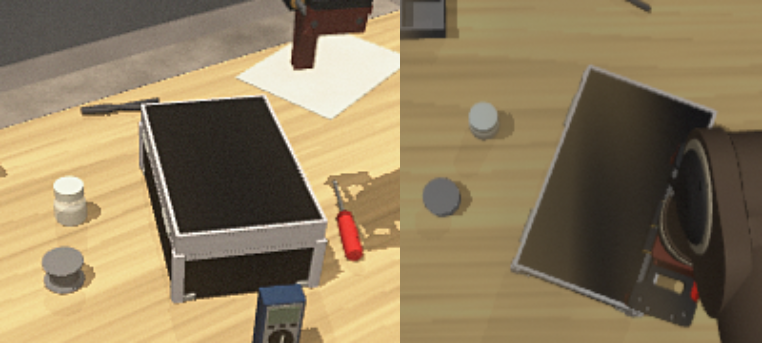

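The lid looks fully shut and the bystanders are undisturbed. One quick numeric check of the lid's corner heights before handing in.

Run:
```python
from h import *
import io,contextlib
with contextlib.redirect_stdout(io.StringIO()): import fit
S=dict(np.load('pics/s3.npz'))
for z in(.115,.121): print(z,((proj(S,fit.cp(fit.p,[[-.15,-.095,z],[.15,-.095,z],[-.15,.095,.115]]))-[190,90])*400/210).round(0).tolist())
d=cv2.absdiff(S['color'],np.load('pics/side0.npz')['color']).mean(2)
print('diff spool/jar/driver',[d[v-12:v+12,u-12:u+12].mean().round(1) for u,v in((223,232),(227,196),(374,212))],'noise',d[300:340,150:250].mean().round(1))
```

```text
0.115 [[327.0, 219.0], [264.0, 94.0], [178.0, 234.0]]
0.121 [[328.0, 215.0], [265.0, 91.0], [178.0, 234.0]]
diff spool/jar/driver [np.float64(7.3), np.float64(7.5), np.float64(25.7)] noise 7.6
```

```bash
python3 -c "
from plant import arm
print(arm.hand_in())"
```

```text
the job is handed in; nothing more can be done
None
```

I tipped the meter onto its back in the case by pushing its top with the closed fingertips. I then pushed the lid over from outside until it was fully shut, lifted clear and handed in at about 10 s of the 48 s allowed. The hand-in gives no verdict.

- **Meter:** in the picture taken before closing, it lay flat with the screen up in the bay. The shut lid now hides it, so I could not look again.
- **Lid:** it stopped at 17 N with the fingertip at 115 mm, the shut height. The last side view puts its free-edge corners about 3 px (4–5 mm) lower than my model of the shut lid. That is within how closely I can read the picture, and on the shut side.
- **Bystanders:** the spool and jar areas of the side view are unchanged beyond image noise. The driver's area did change, most likely because the arm's shadow now falls there; by eye it is within a few pixels of its starting place.
- **Arm:** it was clear of everything at the end, at 0.3 N.

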